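Hold the weld-camera filter block in the light tester

TASK

At the welding bench, first swing the yellow keeper bar fully shut over the spare filters in the blue kit tray, so that it snaps into its detent and stays. Then take the tall green filter block out of its stand by its two frosted faces only (never touch its green polished faces with the robot) and hold it upright in the tester's light path, midway between the lamp and the receiver, its centre on the beam and its polished faces square to the beam. Finish while still holding it there, still and clear of the tester, with the bar still shut and everything else left where it was.

Things in the scene. Friction and masses are not known exactly. Their poses are not given: they have to be found in the camera images.
- block_center (a point): Centre of the green glass filter block: 24 mm along x (light's way), 32 along y, 80 along z (up), 150 g. Its +y and -y faces are frosted, pale (grip width 32; pale strips from above); the +x and -x faces are polished green, not to be touched by the robot. Stands in a pocket 14 mm deep, 1.5 mm play; centre starts 48 mm above the bench. Either polished face may face the lamp.
- refblock_center (a point): Centre of the amber reference block, the same size and shape as the green one, loose in the other pocket of the stand; leave it there. Which pocket holds which varies.
- stand: Fixed aluminium stand, 130 mm along its x, 60 mm along its y, 22 mm high, origin at the centre of its underside. Two pockets in a row along its x, centred 35 mm to either side of the origin, 14 mm deep. The blocks' axes are parallel to the stand's.
- beam_mid (a point): Middle of the tester's light path, 90 mm above the bench, midway between lamp (red head, at -x) and receiver (black head, +x). Beam along this frame's x; z up. The heads' facing sides are 100 mm apart (lens rims stand out 3 mm); each head 46 mm in x, 56 in y, top 118 mm above the bench, on a fixed base 206 x 100 x 14 mm. Open above and at +y, -y.
- keeper (a joint): Angle of the yellow keeper bar (rad): 0 shut against its stop, positive open (up to 1.3). Starts open. Upright hinge, stays where left (about 0.6 N at the knob). In the last 0.15 rad the bar rides over a sprung detent ball (about 6 N at the knob); once below 0.04 it snaps on to 0 by itself and stays.
- keeper_knob (a point): Middle of the red upright knob on the keeper bar: cylinder 18 mm across, 36 mm tall, 70 to 106 mm above the bench (this point 88 mm), 140 mm from the hinge axis. Pinch from above or push from the side. The bar is 14 mm wide, 10 mm thick, top 70 mm above the bench, and runs on 40 mm past the knob.
- keeper_hinge (a point): Point on the upright hinge axis of the keeper bar, 65 mm above the bench, at the -y end of the tray. The frame turns with the bar, whose length runs along its +y. Seen from above the bar turns counterclockwise to shut.
- tray: Fixed blue kit tray, 70 mm along its x, 140 mm along its y, 30 mm high, origin at the centre of its underside; the hinge post stands at y -86 mm, the detent post at y +84 mm (both under the bar). Shut, the bar lies along the tray's y above the spares and the knob is at x 0, y +55 mm.
- spare0_center (a point): Centre of a short amber spare filter (24 x 32 x 45 mm), loose in the tray, top 53 mm above the bench, under the path of the bar; leave it.
- spare1_center (a point): Centre of the short blue spare filter, same size, loose in the tray's middle pocket; leave it.
- spare2_center (a point): Centre of the second short amber spare filter, same size, loose in the tray; leave it.
- brush: Wooden-handled brush lying at the back of the bench; leave it.
- hammer: Hammer lying at the back of the bench; leave it.
- jar: White jar with a blue cap, 64 mm across, 65 mm high, at the back of the bench, origin at the centre of its underside; leave it.
- magnet: Red welding magnet, about 55 x 55 x 18 mm, flat on the bench beyond the stand, origin at the centre of its underside; leave it.

How it is judged:
On the way, in this order (a step that is already met when the one before it is completed fails the run):
1. the keeper bar is shut in its detent (value of joint keeper below 0.02 rad and height (world z) of block_center below 0.058 m), for 0.3 s.
2. the green block is lifted clear of the stand in the fingers (height (world z) of block_center above 0.068 m and contact force between block and the fingers above 2 N and value of joint keeper below 0.02 rad), for 0.2 s.
At the end, for the whole second after the job is handed in: Green block held still in the fingers, clear of tester and stand, upright and square to the beam (0.1, 0.12 rad), its centre within 18 mm of mid-gap along the beam, 7 mm sideways, 10 mm in height; keeper bar in its detent (below 0.02 rad) (x of block_center in the frame of beam_mid between -0.018 and 0.018 m and y of block_center in the frame of beam_mid between -0.007 and 0.007 m and z of block_center in the frame of beam_mid between -0.01 and 0.01 m and angle between the x axis of block_center and the x axis of beam_mid, either way round below 0.12 rad and angle between block_center's own z axis and vertical below 0.1 rad and contact force between block and the fingers above 2 N and contact force between block and tester below 0.05 N and contact force between block and stand below 0.05 N and linear speed of block below 0.02 m/s and angular speed of block below 0.2 rad/s and value of joint keeper below 0.02 rad); the arm keeps its last pose, push and grip.
It fails at once if a polished face of the green block is touched by the robot (contact force between any of block_c3, block_c4 and the fingers above 0.5 N or contact force between any of block_c3, block_c4 and the arm above 0.5 N).
It fails at once if another thing is displaced (distance of any of spare0_center, spare1_center, spare2_center, refblock_center, brush, hammer, jar, magnet from where it was at the start of the episode above 0.02 m).
It also fails if it takes over 54 s, if anything falls off the work surface, if the arm or the gripper's body presses on something with over 40 N, if the wrist force passes 120 N, or if a joint passes its speed limit or range.

ROBOT

A 7-joint arm with a two-finger parallel gripper is mounted at the origin on the work surface. World frame = base frame: x ahead of the robot, y to its left, z up, the work surface at z = 0. Lengths are in m, angles in rad, forces in N, time in s.
With the tool pointing down it reaches from about 0.4 to 0.85 m from the base axis. Payload 4.5 kg.
Tool frame: the origin (TCP) lies on the mounting face of the last link; the fingertips stand 166 mm ahead of it and the grasp point (between the pads) lies 147 mm ahead of it; y points along the fingers, z is the direction in which the jaws open and shut, and the axes are right-handed (so a half turn about y gives the same grasp; the last joint's range is limited). The gripper opens to 88 mm and grips with 3 to 60 N. Pads are 18 mm wide; open, the fingers measure 123 mm over their backs; the gripper's body (75 mm by 187 mm) begins 45 mm behind the grasp point.
Start: joints at [1.188, 0.689, -0.195, 1.565, 0.157, 0.902, -0.215], TCP at [0.253, -0.571, 0.405] pointing down, gripper open.
Joint ranges: [-3.01, 3.01], [-0.46, 2.08], [-1.47, 1.51], [0.13, 2.56], [-1, 4.14], [0.04, 2.09], [-2.66, 2.66]. Speed limits (rad/s): [2.57, 2.57, 3.14, 3.14, 3.14, 3.14, 3.14].

INTERFACE

Orientations are given as a unit quaternion [x, y, z, w].
In Python, from plant import r gives the robot as it stands.
- The arm moves only by the tool arm_command, never from a script. Its argument "deltas" is a list of rows, each an object of numbers: "dx", "dy", "dz": the shift along the tool's x, y, z each as a share of 1000 mm, from -1 to 1; "wx", "wy", "wz": the turn, a rotation vector about the tool's x, y, z each as a share of 45 degrees, from -1 to 1. In form: [{"dx": .., "dy": .., "dz": .., "wx": .., "wy": .., "wz": ..}, ...]. A call has exactly 5 rows; each row is the pose to reach, as a shift and turn from the pose commanded when the call began, along the tool's axes at that moment; what a row does not reach only later rows make up. A row lasts 1/10 s, in which the tool goes at most 50 mm and 8.59 degrees, less where a joint would pass 70% of its speed; a pose out of reach is approached as far as the arm can. A call with a number of a shift or a turn outside -1 to 1 is refused whole. A call with a gripper value outside its range is refused whole. "claw" is the opening, from -1 (shut) to 1 (fully open), set as the call begins (left out, the last holds). The fingers move at their own pace and stop on an object; "grip_force" is the grip in N (left out, the last holds). Time passes only in rows, so rows that repeat a pose let the fingers close, or fill a call up. It gives the time, the measured TCP pose, the force and the opening at its end, in the units of the state.
- r.get_state(): the state, without advancing time (a new reading comes with each control period).
- r.snapshot(name): name is "scene" or "top" or "wrist"; returns the picture (420x560x3 uint8, red, green, blue); there is no depth.
- r.get_calibration(name): a dict with "vertical_fov" (degrees; the focal length in pixels is half the picture's height over the tangent of half this angle, whatever the lens; pixels are square), "cx", "cy" (the principal point, pixels), "R" (3x3) and "t" (3): a world point X has camera coordinates R X + t. Camera axes: x right, y down, z forward; pixel columns grow to the right and rows downward; lengths in m; the calibration is good to about 2 mm. A picture is of the moment at which its call begins: read the wrist's pose just before it. get_calibration takes no time and is no camera call; for the wrist camera it gives the pose at the moment of the call.
- r.finish_job(): hands the job in, once; it reports no verdict.
The state is a dict: "clock": time; "q": joint angles; "qd": joint speeds; "joint_torque": joint torques, N m; "tool_pos": TCP position; "eef_rot": TCP orientation; "contact_force": force on the tool from outside, world axes, zero at the start; "moment": the same for the moment, N m; "opening": opening from 0.0 (shut) to 1.0 (fully open).
Only numpy, scipy, OpenCV 4.12 (cv2) and the standard library are available. Lean on these libraries where they do the work, as an engineer would, in place of code of your own. Each camera call takes 0.05 s, during which the arm holds its last target.

## Working session

There is one attempt and no reset: what is moved stays moved. The work goes in short steps, Python scripts to look and compute and a tool call to move; the robot and the scene stay as the last step left them, time stands still between calls to the robot, and variables do not carry over. Pictures are saved under pics/ and viewed, and the job is handed in when it is done.

Besides the shell and the picture viewer there is one more tool, called after "Request:" as a command line: name --argument value ..., lists and objects as JSON in quotes. arm_command: Moves the arm, as the interface text tells. Shift numbers are shares of 1000 mm and turn numbers shares of 45 degrees, none past 1 either way. Its arguments: {"type":"object","properties":{"deltas":{"type":"array","items":{"type":"object","properties":{"dx":{"type":"number","minimum":-1,"maximum":1},"dy":{"type":"number","minimum":-1,"maximum":1},"dz":{"type":"number","minimum":-1,"maximum":1},"wx":{"type":"number","minimum":-1,"maximum":1},"wy":{"type":"number","minimum":-1,"maximum":1},"wz":{"type":"number","minimum":-1,"maximum":1}}}},"claw":{"type":"number"},"grip_force":{"type":"number"}},"required":["deltas"]}

```bash
ls; mkdir -p pics
python3 - <<'E'
from plant import r
import cv2
s=r.get_state(); print(s)
for n in ["scene","top","wrist"]:
    im=r.snapshot(n); cv2.imwrite(f"pics/{n}0.png",cv2.cvtColor(im,cv2.COLOR_RGB2BGR))
    print(n,r.get_calibration(n))
E
```

```text
pics
{'clock': 0.0, 'q': array([ 1.18783816,  0.689952  , -0.19451566,  1.56636431,  0.15732038,
        0.9025039 , -0.21506173]), 'qd': array([-1.09392319e-04, -8.32379945e-05, -6.81583983e-06,  5.30219472e-04,
        6.17872495e-04, -1.14824959e-03, -2.94885394e-04]), 'joint_torque': array([ 8.84106885e-05, -5.27558362e+01, -1.26692556e+00, -1.53425235e+01,
       -5.26364415e-02,  6.46878878e-03,  1.54058671e-04]), 'tool_pos': array([ 0.25283422, -0.57120552,  0.40392437]), 'eef_rot': array([-0.14651685,  0.69242065, -0.69117904,  0.14614373]), 'contact_force': array([-0.34220911, -0.18155119, -0.1525686 ]), 'moment': array([-0.02268322, -0.03702904,  0.00256295]), 'opening': 0.997818955163247}
scene {'vertical_fov': 49.658731289586825, 'cx': 279.0760413112131, 'cy': 205.85970717199604, 'R': array([[ 0.43177671,  0.90171271, -0.02197874],
       [ 0.48283524, -0.25164583, -0.8387756 ],
       [-0.76186548,  0.35155166, -0.54403348]]), 't': array([-0.24280403, -0.23905447,  1.51954583])}
top {'vertical_fov': 56.569082748833615, 'cx': 277.4880837402732, 'cy': 204.9013356314767, 'R': array([[-0.02433654, -0.99933201, -0.02726277],
       [-0.99864782,  0.02555491, -0.04527107],
       [ 0.04593753,  0.02612416, -0.99860266]]), 't': array([0.0013405 , 0.60718134, 0.96359337])}
wrist {'vertical_fov': 61.15285965077417, 'cx': 279.72132671504625, 'cy': 210.46563498058828, 'R': array([[ 0.40457051, -0.9145062 , -0.00105268],
       [-0.88158751, -0.39031307,  0.26544147],
       [-0.24315874, -0.10646176, -0.9641264 ]]), 't': array([-0.62389482, -0.03682269,  0.38916904])}
```

View pics/scene0.png

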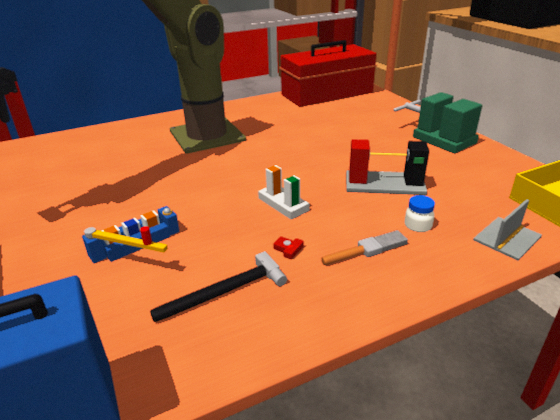

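View pics/top0.png

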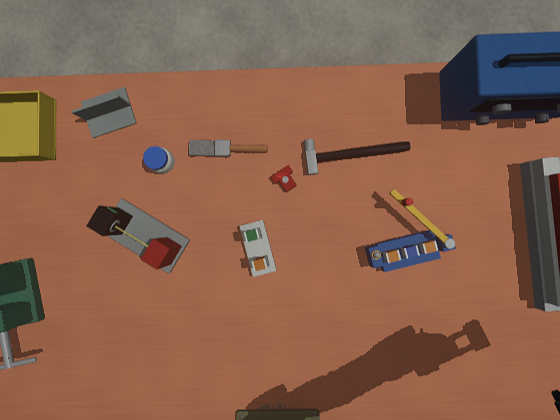

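View pics/wrist0.png

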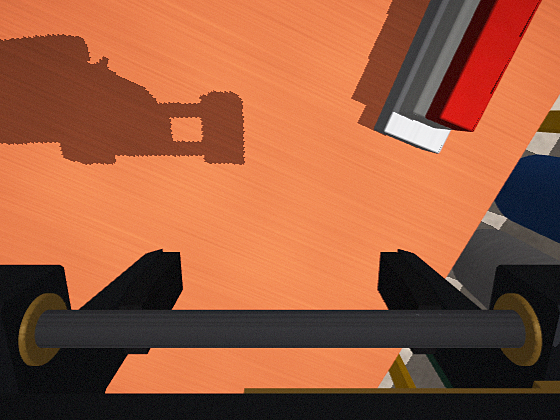

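The scene view shows the tray at (130,235), the stand at (285,195) and the tester at (388,170). In the top view the knob is near (408,201), the hinge near (450,243), the stand near (257,248) with green at (252,235), and the tester near (137,235). Next I'll measure these from colour masks.

```bash
cat > h.py <<'E'
import numpy as np, cv2
from plant import r
from scipy.spatial.transform import Rotation as Rn
def K(c,h=420):
    f=h/2/np.tan(np.radians(c["vertical_fov"])/2); return f,c["cx"],c["cy"]
def ray(c,u,v):
    f,cx,cy=K(c); d=np.array([(u-cx)/f,(v-cy)/f,1.]); R=np.array(c["R"]);t=np.array(c["t"])
    return -R.T@t, R.T@d
def onz(c,u,v,z):
    o,d=ray(c,u,v); return o+d*(z-o[2])/d[2]
def proj(c,X):
    f,cx,cy=K(c); p=np.array(c["R"])@np.array(X)+np.array(c["t"]); return np.array([f*p[0]/p[2]+cx,f*p[1]/p[2]+cy])
def tri(rs):
    A=np.zeros((3,3));b=np.zeros(3)
    for o,d in rs:
        d=d/np.linalg.norm(d);P=np.eye(3)-np.outer(d,d);A+=P;b+=P@o
    X=np.linalg.solve(A,b); return X,[np.linalg.norm((np.eye(3)-np.outer(d,d)/(d@d))@(X-o)) for o,d in rs]
def crop(n,x0,y0,x1,y1,k,out):
    im=cv2.imread(n)[y0:y1,x0:x1]; cv2.imwrite(out,cv2.resize(im,None,fx=k,fy=k,interpolation=cv2.INTER_NEAREST))
def blobs(im,lo,hi,box,minA=15):
    hsv=cv2.cvtColor(im,cv2.COLOR_BGR2HSV); m=cv2.inRange(hsv,np.array(lo),np.array(hi))
    k=np.zeros_like(m);x0,y0,x1,y1=box;k[y0:y1,x0:x1]=255;m&=k
    cs,_=cv2.findContours(m,cv2.RETR_EXTERNAL,cv2.CHAIN_APPROX_NONE)
    return [(cv2.contourArea(c),cv2.minAreaRect(c)) for c in sorted(cs,key=cv2.contourArea,reverse=True) if cv2.contourArea(c)>=minA]
E
python3 - <<'E'
from h import *
crop("pics/top0.png",360,180,460,280,6,"pics/a1.png")
crop("pics/top0.png",225,205,295,285,7,"pics/a2.png")
crop("pics/top0.png",80,190,200,280,6,"pics/a3.png")
E
```

```text
(no output)
```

View pics/a1.png

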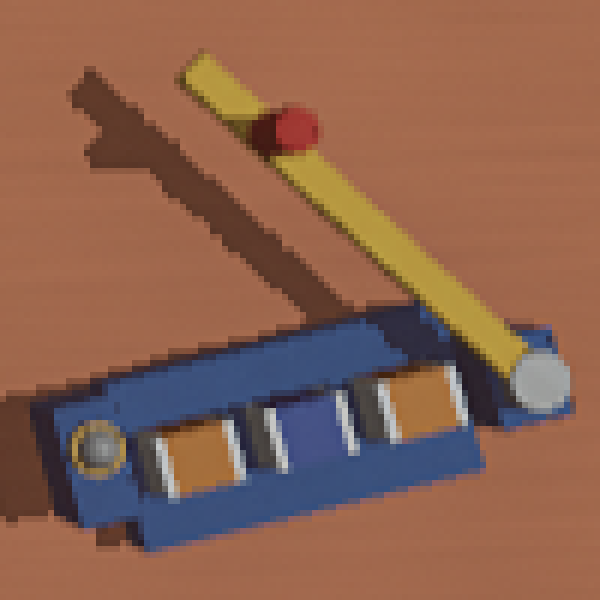

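View pics/a2.png

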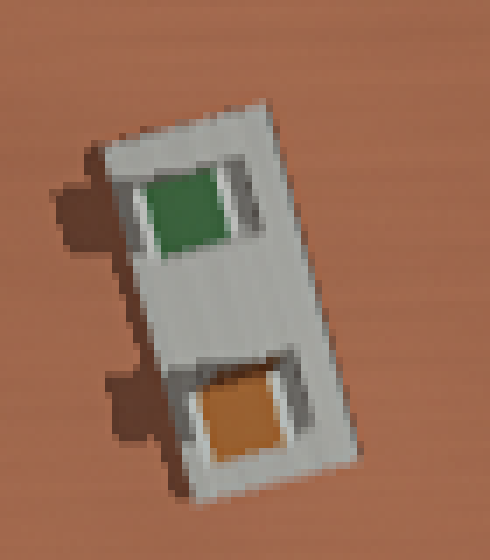

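View pics/a3.png

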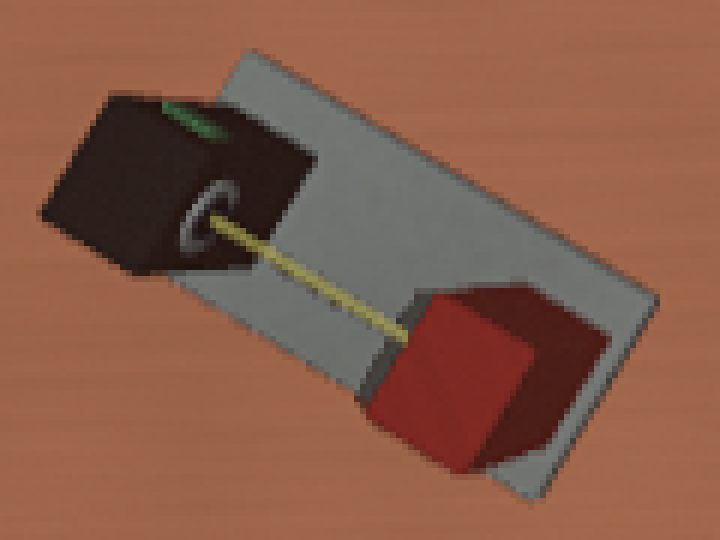

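Run:
```python
from h import *
c=r.get_calibration("top")
def P(x,y,z,off,k): return onz(c,off[0]+x/k-.5,off[1]+y/k-.5,z)
o=(360,180);k=6
knob=P(297,130,.106,o,k); hin=P(540,380,.072,o,k); ball=P(98,448,.06,o,k)
tip=P(195,68,.07,o,k)
print("knob",knob,"hinge",hin,"ball",ball,"tip",tip, np.linalg.norm((knob-hin)[:2]),np.linalg.norm((ball-hin)[:2]))
a1=np.arctan2(*(knob-hin)[1::-1]);a2=np.arctan2(*(ball-hin)[1::-1]);print("bar ang",a1,"shut",a2,"open",a2-a1)
print("tip ang",np.arctan2(*(tip-hin)[1::-1]))
o=(225,205);k=7
S=np.array([P(x,y,.022,o,k) for x,y in [(267,102),(358,458),(195,502),(103,148)]]);print("stand",S[:,:2],S.mean(0)); 
e=S[0]+S[3]-S[1]-S[2];print("long ang",np.arctan2(e[1],e[0]), np.linalg.norm(e/2)); e=S[0]+S[1]-S[2]-S[3];print("short ang",np.arctan2(e[1],e[0]),np.linalg.norm(e/2))
G=np.array([P(x,y,.088,o,k) for x,y in [(137,189),(220,167),(242,235),(155,258)]]);print("green",G[:,:2],G.mean(0))
o=(80,190);k=6
T=np.array([P(x,y,.014,o,k) for x,y in [(252,48),(658,298),(537,500)]]);m=(T[0]+T[2])/2;e=T[0]-T[1];f=T[1]-T[2]
print("tester mid",m,"beam ang",np.arctan2(e[1],e[0]),np.linalg.norm(e),np.arctan2(f[1],f[0]),np.linalg.norm(f))
# beam line
b0=P(215,222,.09,o,k);b1=P(405,338,.09,o,k);print("beam",b0,b1,(b0+b1)/2,np.linalg.norm(b0-b1),np.arctan2(*(b0-b1)[1::-1]))
s=r.get_state();print(Rn.from_quat(s["eef_rot"]).as_matrix(), s["clock"])
for n in ["wrist"]:
    w=r.get_calibration(n);R=np.array(w["R"]);p=-R.T@w["t"];T=Rn.from_quat(s["eef_rot"]).as_matrix();print("cam in tool",T.T@(p-s["tool_pos"]),T.T@R.T)
```

```text
knob [ 0.603619   -0.31208747  0.106     ] hinge [ 0.50620078 -0.4117454   0.072     ] ball [ 0.48281291 -0.24391493  0.06      ] tip [ 0.63058216 -0.28464992  0.07      ] 0.1393628782668521 0.1694522325513824
bar ang 0.7967623486881599 shut 1.7092587337723442 open 0.9124963850841843
tip ang 0.7961903544617318
stand [[ 0.57239765  0.02366841]
 [ 0.44635745 -0.00557741]
 [ 0.43216535  0.05226007]
 [ 0.55752208  0.08229652]] [0.50211063 0.0381619  0.022     ]
long ang 0.23158079698909936 0.12914604730564305
short ang -1.326211461100621 0.0600190864237318
green [[0.5440429  0.06300802]
 [0.550638   0.03539033]
 [0.52808686 0.02861396]
 [0.52119192 0.05752062]] [0.53598992 0.04613323 0.088     ]
tester mid [0.53984958 0.32141574 0.014     ] beam ang 1.002375185127475 0.20295784397779604 -0.5603428434201839 0.09779252221896181
beam [0.5628374  0.36314654 0.09      ] [0.5162755  0.28910569 0.09      ] [0.53955645 0.32612611 0.09      ] 0.08746460931462718 1.0094206282118443
[[-9.14360793e-01 -6.40443166e-04  4.04899900e-01]
 [-4.04900397e-01  1.23017901e-03 -9.14359970e-01]
 [ 8.74962343e-05 -9.99999038e-01 -1.38414315e-03]] 0.15
cam in tool [-0.06762934  0.01976483 -0.00041281] [[ 3.60425150e-04  9.64150196e-01  2.65356871e-01]
 [-3.31430947e-04 -2.65356759e-01  9.64150238e-01]
 [ 9.99999880e-01 -4.35451473e-04  2.23907962e-04]]
```

```bash
cat >> h.py <<'E'
def plan(*ts):
    """ts: (grasp x,y,z, jaw angle of tool z) world; prints rows in tool frame from the present pose"""
    s=r.get_state();p=np.array(s["tool_pos"]);T=Rn.from_quat(s["eef_rot"]).as_matrix()
    print("clk %.2f"%s["clock"],"grasp",np.round(p+.147*T[:,1],4),"jaw %.3f"%np.arctan2(T[1,2],T[0,2]),"down",T[2,1].round(4),"F",np.round(s["contact_force"],1),"open %.3f"%s["opening"])
    for x,y,z,a in ts:
        zc=np.array([np.cos(a),np.sin(a),0]);yc=np.array([0,0,-1.]);G=np.stack([np.cross(yc,zc),yc,zc],1)
        d=T.T@(np.array([x,y,z+.147])-p); w=Rn.from_matrix(T.T@G).as_rotvec()/(np.pi/4)
        print("d",d.round(4),"w",w.round(4))
E
python3 - <<'E'
from h import *
plan((.604,-.312,.16,-.774))
E
```

```text
clk 0.15 grasp [ 0.2528 -0.5711  0.2571] jaw -1.154 down -1.0 F [0.7 0.6 0.2] open 1.004
d [-0.426   0.0972 -0.0948] w [ 1.800e-03 -4.837e-01 -2.000e-04]
```

Request:
arm_command --deltas '[{"dx": -0.426, "dy": 0.097, "dz": -0.095, "wy": -0.484}, {"dx": -0.426, "dy": 0.097, "dz": -0.095, "wy": -0.484}, {"dx": -0.426, "dy": 0.097, "dz": -0.095, "wy": -0.484}, {"dx": -0.426, "dy": 0.097, "dz": -0.095, "wy": -0.484}, {"dx": -0.426, "dy": 0.097, "dz": -0.095, "wy": -0.484}]'

```text
invalid input at $.deltas[0]: expected keys dx, dy, dz, wx, wy, wz
```

Run:
```python
from h import *
plan((.604,-.312,.16,-.774))
```

```text
clk 0.15 grasp [ 0.2528 -0.5711  0.2571] jaw -1.154 down -1.0 F [0.7 0.6 0.2] open 1.004
d [-0.426   0.0972 -0.0948] w [ 1.800e-03 -4.837e-01 -2.000e-04]
```

Request:
arm_command --deltas '[{"dx": -0.426, "dy": 0.097, "dz": -0.095, "wx": 0, "wy": -0.484, "wz": 0}, {"dx": -0.426, "dy": 0.097, "dz": -0.095, "wx": 0, "wy": -0.484, "wz": 0}, {"dx": -0.426, "dy": 0.097, "dz": -0.095, "wx": 0, "wy": -0.484, "wz": 0}, {"dx": -0.426, "dy": 0.097, "dz": -0.095, "wx": 0, "wy": -0.484, "wz": 0}, {"dx": -0.426, "dy": 0.097, "dz": -0.095, "wx": 0, "wy": -0.484, "wz": 0}]'

```text
clock: 0.65
tool_pos: [0.4505, -0.4253, 0.3499]
eef_rot: [-0.274, 0.652, -0.652, 0.274]
contact_force: [0.7, -0.2, -0.9]
opening: 1.003
```

Run:
```python
from h import *
plan((.604,-.312,.16,-.774))
```

```text
clk 0.65 grasp [ 0.4504 -0.4252  0.2029] jaw -0.774 down -1.0 F [ 0.7 -0.2 -0.9] open 1.003
d [-0.1883  0.0429  0.0306] w [ 0.0005 -0.0002 -0.    ]
```

Request:
arm_command --deltas '[{"dx": -0.188, "dy": 0.043, "dz": 0.03, "wx": 0, "wy": 0, "wz": 0}, {"dx": -0.188, "dy": 0.043, "dz": 0.03, "wx": 0, "wy": 0, "wz": 0}, {"dx": -0.188, "dy": 0.043, "dz": 0.03, "wx": 0, "wy": 0, "wz": 0}, {"dx": -0.188, "dy": 0.043, "dz": 0.03, "wx": 0, "wy": 0, "wz": 0}, {"dx": -0.188, "dy": 0.043, "dz": 0.03, "wx": 0, "wy": 0, "wz": 0}]'

```text
clock: 1.15
tool_pos: [0.6074, -0.3049, 0.3057]
eef_rot: [-0.276, 0.652, -0.648, 0.28]
contact_force: [-0.8, 0.1, -0.4]
opening: 1.001
```

Run:
```python
from h import *
w=r.get_calibration("wrist")
cv2.imwrite("pics/w1.png",cv2.cvtColor(r.snapshot("wrist"),cv2.COLOR_RGB2BGR))
print(proj(w,(.604,-.312,.106)),proj(w,(.604,-.312,.07)),{k:np.array(v).tolist() for k,v in w.items()})
plan((.604,-.312,.097,-.774))
```

```text
[286.10942085 258.69744149] [285.26873218 236.89121834] {'vertical_fov': 61.15285965077417, 'cx': 279.72132671504625, 'cy': 210.46563498058828, 'R': [[0.7225328791263474, -0.691332583857309, -0.0023445849461571845], [-0.6674081362772685, -0.6984052135280304, 0.2584502608777399], [-0.18031255700115884, -0.18517401603369027, -0.9660217210672134]], 't': [-0.6483739909455274, 0.18411475162612734, 0.3473278487032031]}
clk 1.20 grasp [ 0.6048 -0.308   0.1592] jaw -0.767 down -1.0 F [-0.5 -0.1 -0.4] open 0.999
d [0.0032 0.0621 0.002 ] w [ 0.0028  0.0091 -0.0035]
```

View pics/w1.png

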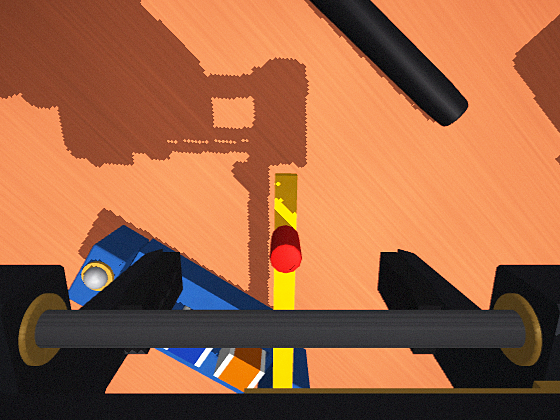

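The knob shows at (286,257) in the wrist view, where it was predicted to be, so I'm descending over it.

Request:
arm_command --deltas '[{"dx": 0.003, "dy": 0.03, "dz": 0.002, "wx": 0, "wy": 0, "wz": 0}, {"dx": 0.003, "dy": 0.062, "dz": 0.002, "wx": 0, "wy": 0, "wz": 0}, {"dx": 0.003, "dy": 0.062, "dz": 0.002, "wx": 0, "wy": 0, "wz": 0}, {"dx": 0.003, "dy": 0.062, "dz": 0.002, "wx": 0, "wy": 0, "wz": 0}, {"dx": 0.003, "dy": 0.062, "dz": 0.002, "wx": 0, "wy": 0, "wz": 0}]'

```text
clock: 1.7
tool_pos: [0.6019, -0.3174, 0.2474]
eef_rot: [0.273, -0.651, 0.653, -0.275]
contact_force: [0.0, 0.4, 0.1]
opening: 0.998
```

Request:
arm_command --deltas '[{"dx": 0, "dy": 0, "dz": 0, "wx": 0, "wy": 0, "wz": 0}, {"dx": 0, "dy": 0, "dz": 0, "wx": 0, "wy": 0, "wz": 0}, {"dx": 0, "dy": 0, "dz": 0, "wx": 0, "wy": 0, "wz": 0}, {"dx": 0, "dy": 0, "dz": 0, "wx": 0, "wy": 0, "wz": 0}, {"dx": 0, "dy": 0, "dz": 0, "wx": 0, "wy": 0, "wz": 0}]' --claw -0.45 --grip_force 10

```text
clock: 2.2
tool_pos: [0.6015, -0.3165, 0.2456]
eef_rot: [0.274, -0.652, 0.652, -0.274]
contact_force: [0.4, -0.3, -1.2]
opening: 0.572
```

Run:
```python
from h import *
h=np.array([.5062,-.4117])
def arc(th): return (h[0]+.14*np.cos(th),h[1]+.14*np.sin(th),.097,th-np.pi/2)
plan(*[arc(t) for t in np.linspace(.797,1.709-.17,6)[1:]])
```

```text
clk 2.20 grasp [ 0.6015 -0.3166  0.0986] jaw -0.774 down -1.0 F [ 0.4 -0.3 -1.2] open 0.572
d [-0.0038  0.0016 -0.0224] w [-2.00e-04 -1.89e-01  1.00e-04]
d [ 0.0008  0.0016 -0.0426] w [-2.000e-04 -3.779e-01  1.000e-04]
d [ 0.0083  0.0016 -0.062 ] w [-2.000e-04 -5.668e-01  1.000e-04]
d [ 0.0186  0.0016 -0.08  ] w [-2.000e-04 -7.558e-01  1.000e-04]
d [ 0.0315  0.0016 -0.0963] w [-1.000e-04 -9.447e-01  1.000e-04]
```

Request:
arm_command --deltas '[{"dx": -0.002, "dy": 0.002, "dz": -0.012, "wx": 0, "wy": -0.1, "wz": 0}, {"dx": -0.002, "dy": 0.002, "dz": -0.032, "wx": 0, "wy": -0.28, "wz": 0}, {"dx": 0.004, "dy": 0.002, "dz": -0.052, "wx": 0, "wy": -0.47, "wz": 0}, {"dx": 0.013, "dy": 0.002, "dz": -0.071, "wx": 0, "wy": -0.66, "wz": 0}, {"dx": 0.025, "dy": 0.002, "dz": -0.088, "wx": 0, "wy": -0.85, "wz": 0}]'

```text
clock: 2.7
tool_pos: [0.5212, -0.2718, 0.2438]
eef_rot: [0.474, -0.524, 0.524, -0.475]
contact_force: [0.8, 0.0, -1.4]
opening: 0.277
```

```bash
cat > arc.py <<'E'
from h import *
h=np.array([.5062,-.4117])
def arc(th): return (h[0]+.14*np.cos(th),h[1]+.14*np.sin(th),.097,th-np.pi/2)
E
python3 - <<'E'
from arc import *
w=r.get_calibration("wrist")
cv2.imwrite("pics/w2.png",cv2.cvtColor(r.snapshot("wrist"),cv2.COLOR_RGB2BGR))
plan(*[arc(t) for t in (1.55,1.6,1.65,1.7,1.72,1.74)])
E
```

```text
clk 2.75 grasp [ 0.5164 -0.2722  0.0963] jaw -0.095 down -1.0 F [-3.9  0.1 -0.2] open 0.277
d [ 0.0002 -0.0007 -0.0081] w [ 0.0069 -0.0941 -0.0006]
d [ 0.0009 -0.0007 -0.015 ] w [ 0.0069 -0.1577 -0.0008]
d [ 0.0019 -0.0006 -0.0219] w [ 0.0069 -0.2214 -0.0009]
d [ 0.0033 -0.0006 -0.0288] w [ 0.0069 -0.285  -0.0011]
d [ 0.0039 -0.0006 -0.0315] w [ 0.0069 -0.3105 -0.0012]
d [ 0.0046 -0.0006 -0.0342] w [ 0.0069 -0.336  -0.0012]
```

View pics/w2.png

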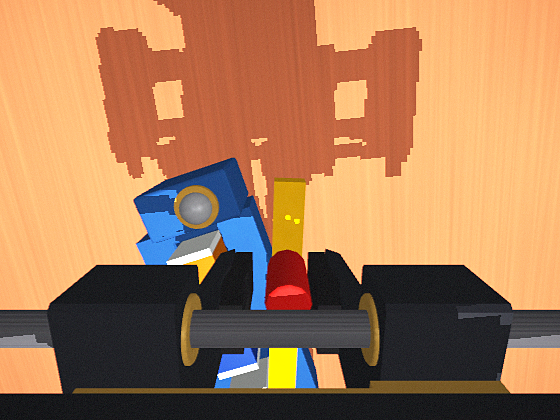

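The knob sits between the pads at (288,285) and the bar is following. The detent post at (195,205) is still ahead, so I'm continuing to shut.

Request:
arm_command --deltas '[{"dx": 0, "dy": 0, "dz": -0.012, "wx": 0, "wy": -0.12, "wz": 0}, {"dx": 0.001, "dy": 0, "dz": -0.018, "wx": 0, "wy": -0.19, "wz": 0}, {"dx": 0.002, "dy": 0, "dz": -0.024, "wx": 0, "wy": -0.24, "wz": 0}, {"dx": 0.003, "dy": 0, "dz": -0.029, "wx": 0, "wy": -0.285, "wz": 0}, {"dx": 0.004, "dy": 0, "dz": -0.032, "wx": 0, "wy": -0.31, "wz": 0}]'

```text
clock: 3.25
tool_pos: [0.4911, -0.2733, 0.2438]
eef_rot: [-0.532, 0.462, -0.466, 0.535]
contact_force: [9.4, 1.4, -7.5]
opening: 0.276
```

Request:
arm_command --deltas '[{"dx": 0, "dy": 0, "dz": -0.002, "wx": 0, "wy": 0, "wz": 0}, {"dx": 0, "dy": 0, "dz": -0.003, "wx": 0, "wy": 0, "wz": 0}, {"dx": 0, "dy": 0, "dz": -0.003, "wx": 0, "wy": 0, "wz": 0}, {"dx": 0, "dy": 0, "dz": -0.003, "wx": 0, "wy": 0, "wz": 0}, {"dx": 0, "dy": 0, "dz": -0.003, "wx": 0, "wy": 0, "wz": 0}]'

```text
clock: 3.75
tool_pos: [0.4873, -0.2734, 0.2437]
eef_rot: [-0.532, 0.464, -0.465, 0.534]
contact_force: [3.9, 2.3, -0.7]
opening: 0.275
```

Run:
```python
from arc import *
w=r.get_calibration("wrist")
cv2.imwrite("pics/w3.png",cv2.cvtColor(r.snapshot("wrist"),cv2.COLOR_RGB2BGR))
cv2.imwrite("pics/top3.png",cv2.cvtColor(r.snapshot("top"),cv2.COLOR_RGB2BGR))
crop("pics/top3.png",360,180,460,280,6,"pics/top3c.png")
plan(*[arc(t) for t in (1.709,1.73,1.75)])
```

```text
clk 3.85 grasp [ 0.4869 -0.2734  0.0967] jaw 0.138 down -1.0 F [3.6 2.  0.2] open 0.278
d [-0.0004 -0.0003  0.0003] w [-0.0025 -0.0007 -0.0003]
d [-0.0004 -0.0003 -0.0026] w [-0.0025 -0.0274 -0.0003]
d [-0.0003 -0.0003 -0.0054] w [-0.0025 -0.0529 -0.0002]
```

View pics/w3.png

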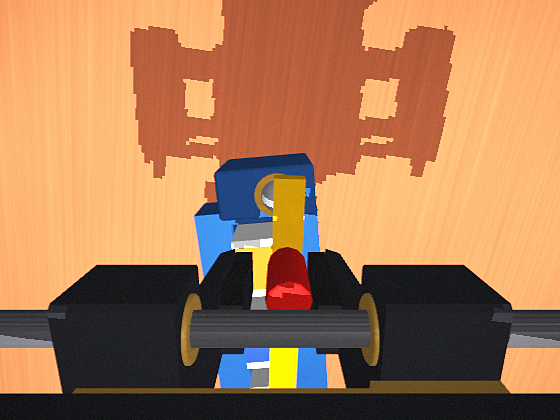

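View pics/top3c.png

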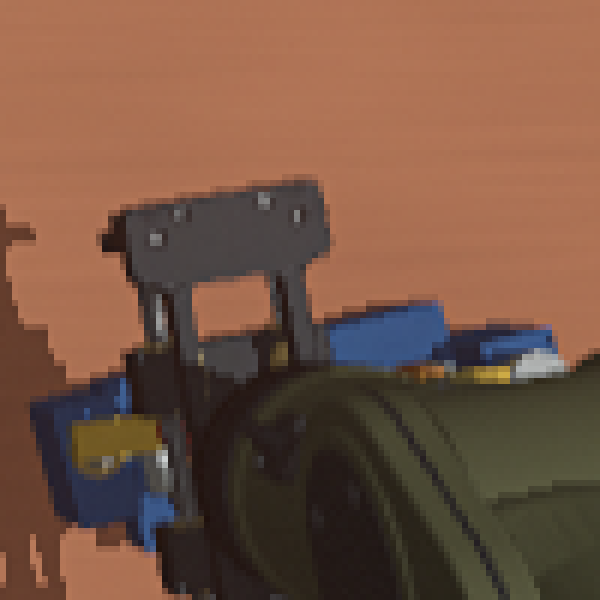

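The bar tip at (290,200) is still about 10 mm short of the detent ball at (270,195), so I'll push on.

Request:
arm_command --deltas '[{"dx": 0, "dy": 0, "dz": -0.002, "wx": 0, "wy": -0.02, "wz": 0}, {"dx": 0, "dy": 0, "dz": -0.004, "wx": 0, "wy": -0.03, "wz": 0}, {"dx": 0, "dy": 0, "dz": -0.005, "wx": 0, "wy": -0.04, "wz": 0}, {"dx": 0, "dy": 0, "dz": -0.006, "wx": 0, "wy": -0.05, "wz": 0}, {"dx": 0, "dy": 0, "dz": -0.006, "wx": 0, "wy": -0.05, "wz": 0}]'

```text
clock: 4.35
tool_pos: [0.4796, -0.2747, 0.2436]
eef_rot: [0.542, -0.454, 0.454, -0.542]
contact_force: [2.3, 3.4, 1.7]
opening: 0.278
```

Run:
```python
from arc import *
cv2.imwrite("pics/w4.png",cv2.cvtColor(r.snapshot("wrist"),cv2.COLOR_RGB2BGR))
plan(*[arc(t) for t in (1.709,1.75)])
```

```text
clk 4.40 grasp [ 0.4796 -0.2747  0.0966] jaw 0.176 down -1.0 F [3.3 2.7 2.7] open 0.275
d [-0.0003 -0.0004  0.0074] w [ 0.0008  0.0487 -0.0002]
d [-0.0004 -0.0004  0.0017] w [ 0.0008 -0.0035 -0.0002]
```

View pics/w4.png

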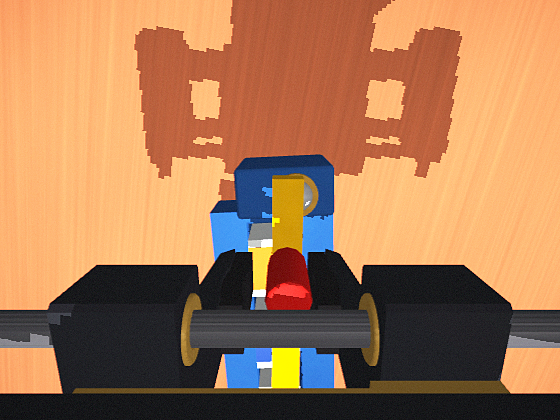

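The bar now covers the ball, which shows at its right edge near (305,192). I need to check the tray's true axis for the shut angle.

Run:
```python
from arc import *
c=r.get_calibration("top")
P=lambda x,y,z:onz(c,360+x/6-.5,180+y/6-.5,z)
for a,b in [((430,310),(105,385)),((485,470),(150,550))]:
    e=P(*b,.03)-P(*a,.03);print(np.arctan2(e[1],e[0]),np.linalg.norm(e),P(*a,.03),P(*b,.03))
im=cv2.imread("pics/top0.png")
for A,q in blobs(im,(105,90,40),(125,255,255),(360,220,460,280)):print(A,q)
for A,q in blobs(im,(10,140,120),(17,255,255),(385,235,445,270)):print(A,q,onz(c,*q[0],.053))
```

```text
1.774729213957105 0.13456268162130533 [ 0.53287537 -0.38601929  0.03      ] [ 0.50562343 -0.25424506  0.03      ]
1.7834717960747122 0.1384514911451155 [ 0.46798961 -0.40526714  0.03      ] [ 0.43876585 -0.269935    0.03      ]
1302.5 ((403.7353820800781, 251.44122314453125), (28.861738204956055, 67.18236541748047), 75.96376037597656)
75.0 ((429.8824157714844, 246.52940368652344), (9.701424598693848, 9.216353416442871), 75.96376037597656) [ 0.49738315 -0.3731799   0.053     ]
74.0 ((392.91180419921875, 255.64706420898438), (9.45888900756836, 9.216353416442871), 75.96376037597656) [ 0.47783351 -0.28554661  0.053     ]
```

Run:
```python
from arc import *
plan(*[arc(t) for t in (1.77,1.79,1.80,1.81,1.82)])
```

```text
clk 4.40 grasp [ 0.4796 -0.2747  0.0966] jaw 0.176 down -1.0 F [3.3 2.7 2.7] open 0.275
d [-0.0004 -0.0004 -0.0011] w [ 0.0008 -0.029  -0.0002]
d [-0.0003 -0.0004 -0.0039] w [ 0.0008 -0.0544 -0.0002]
d [-0.0002 -0.0004 -0.0053] w [ 0.0008 -0.0671 -0.0002]
d [-0.0002 -0.0004 -0.0067] w [ 0.0008 -0.0799 -0.0002]
d [-0.0001 -0.0004 -0.0081] w [ 0.0007 -0.0926 -0.0002]
```

Request:
arm_command --deltas '[{"dx": 0, "dy": 0, "dz": -0.002, "wx": 0, "wy": -0.02, "wz": 0}, {"dx": 0, "dy": 0, "dz": -0.004, "wx": 0, "wy": -0.04, "wz": 0}, {"dx": 0, "dy": 0, "dz": -0.006, "wx": 0, "wy": -0.06, "wz": 0}, {"dx": 0, "dy": 0, "dz": -0.007, "wx": 0, "wy": -0.07, "wz": 0}, {"dx": 0, "dy": 0, "dz": -0.007, "wx": 0, "wy": -0.07, "wz": 0}]'

```text
clock: 4.9
tool_pos: [0.4725, -0.2767, 0.2432]
eef_rot: [0.555, -0.439, 0.439, -0.554]
contact_force: [0.9, 0.0, -1.5]
opening: 0.272
```

Run:
```python
from arc import *
cv2.imwrite("pics/w5.png",cv2.cvtColor(r.snapshot("wrist"),cv2.COLOR_RGB2BGR))
plan(*[arc(t) for t in (1.8,1.82)])
```

```text
clk 4.95 grasp [ 0.4724 -0.2768  0.0963] jaw 0.231 down -1.0 F [ 1.7 -0.4 -1.3] open 0.275
d [-0.0009 -0.0007  0.0021] w [0.0018 0.0017 0.0007]
d [-0.0008 -0.0007 -0.0007] w [ 0.0018 -0.0238  0.0007]
```

View pics/w5.png

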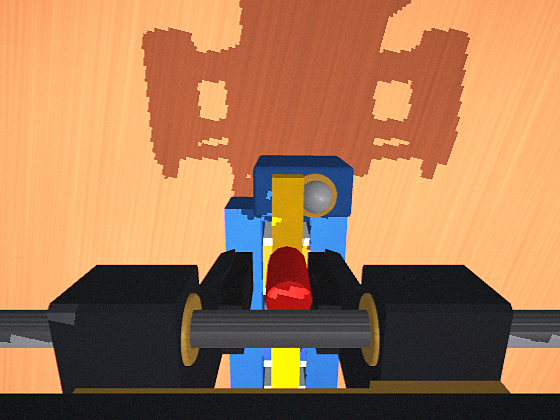

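Request:
arm_command --deltas '[{"dx": 0, "dy": 0, "dz": -0.001, "wx": 0, "wy": 0, "wz": 0}, {"dx": 0, "dy": 0, "dz": -0.002, "wx": 0, "wy": 0, "wz": 0}, {"dx": 0, "dy": 0, "dz": -0.003, "wx": 0, "wy": 0, "wz": 0}, {"dx": 0, "dy": 0, "dz": -0.004, "wx": 0, "wy": 0, "wz": 0}, {"dx": 0, "dy": 0, "dz": -0.004, "wx": 0, "wy": 0, "wz": 0}]'

```text
clock: 5.45
tool_pos: [0.4712, -0.2767, 0.2437]
eef_rot: [-0.553, 0.437, -0.44, 0.556]
contact_force: [7.2, -1.0, -6.0]
opening: 0.274
```

Run:
```python
from arc import *
cv2.imwrite("pics/w6.png",cv2.cvtColor(r.snapshot("wrist"),cv2.COLOR_RGB2BGR))
plan(*[arc(t) for t in (1.8,1.82)])
```

```text
clk 5.50 grasp [ 0.472  -0.2767  0.0967] jaw 0.232 down -1.0 F [ 7.  -0.2 -6.3] open 0.275
d [-0.0006 -0.0003  0.0034] w [-0.0071  0.0038  0.0013]
d [-0.0006 -0.0003  0.0006] w [-0.0071 -0.0216  0.0014]
```

View pics/w6.png

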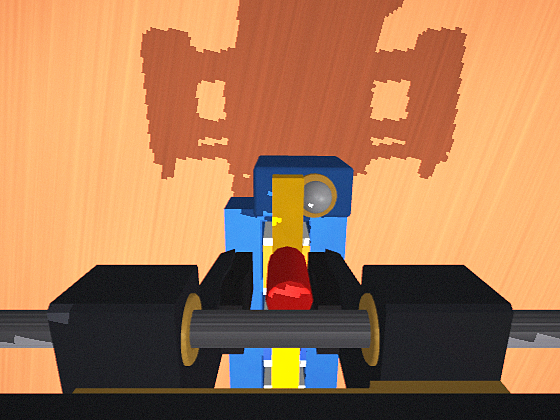

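The bar didn't move any further and the push is 7 N, so it's at its stop. I'll centre the jaws, rise straight up, and check.

Request:
arm_command --deltas '[{"dx": 0, "dy": 0, "dz": 0.003, "wx": 0, "wy": 0, "wz": 0}, {"dx": 0, "dy": 0, "dz": 0.006, "wx": 0, "wy": 0, "wz": 0}, {"dx": 0, "dy": 0, "dz": 0.006, "wx": 0, "wy": 0, "wz": 0}, {"dx": 0, "dy": -0.03, "dz": 0.006, "wx": 0, "wy": 0, "wz": 0}, {"dx": 0, "dy": -0.07, "dz": 0.006, "wx": 0, "wy": 0, "wz": 0}]'

```text
clock: 6.0
tool_pos: [0.4735, -0.2752, 0.3125]
eef_rot: [0.555, -0.441, 0.437, -0.554]
contact_force: [-0.3, -0.5, 0.4]
opening: 0.271
```

Run:
```python
from arc import *
c=r.get_calibration("top")
plan((.536,.0462,.20,-1.336))
```

```text
clk 6.00 grasp [ 0.4726 -0.2749  0.1655] jaw 0.232 down -1.0 F [-0.3 -0.5  0.4] open 0.271
d [-0.2986 -0.0342  0.1344] w [0.0091 1.9961 0.0023]
```

Request:
arm_command --deltas '[{"dx": -0.03, "dy": -0.034, "dz": 0.014, "wx": 0, "wy": 0.19, "wz": 0}, {"dx": -0.06, "dy": -0.034, "dz": 0.027, "wx": 0, "wy": 0.38, "wz": 0}, {"dx": -0.09, "dy": -0.034, "dz": 0.04, "wx": 0, "wy": 0.57, "wz": 0}, {"dx": -0.12, "dy": -0.034, "dz": 0.054, "wx": 0, "wy": 0.76, "wz": 0}, {"dx": -0.15, "dy": -0.034, "dz": 0.067, "wx": 0, "wy": 0.95, "wz": 0}]' --claw 1

```text
clock: 6.5
tool_pos: [0.5051, -0.1131, 0.3475]
eef_rot: [-0.355, 0.612, -0.612, 0.354]
contact_force: [-0.2, 0.3, -0.7]
opening: 0.705
```

Run:
```python
from arc import *
c=r.get_calibration("top")
cv2.imwrite("pics/top7.png",cv2.cvtColor(r.snapshot("top"),cv2.COLOR_RGB2BGR))
crop("pics/top7.png",360,180,460,280,6,"pics/top7c.png")
plan((.536,.0462,.20,-1.336))
```

```text
clk 6.55 grasp [ 0.5067 -0.1052  0.2009] jaw -0.518 down -1.0 F [0.2 4.1 1. ] open 0.748
d [-0.1467  0.0017 -0.0497] w [ 0.0047  1.0421 -0.0047]
```

View pics/top7c.png

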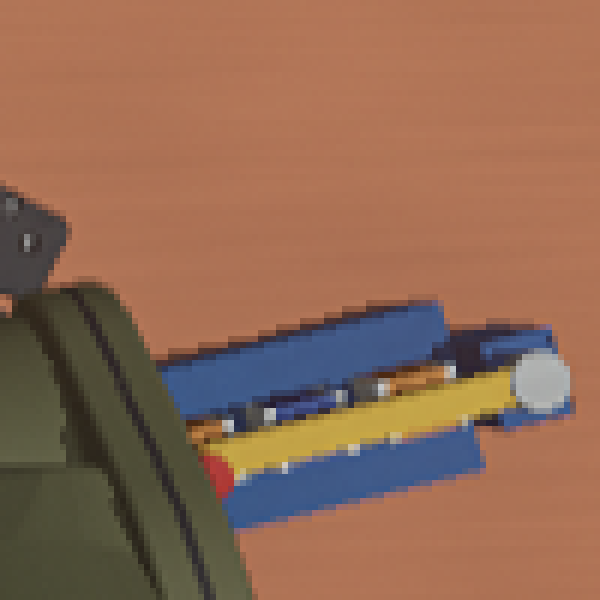

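The bar now lies along the tray over the spares. Moving on to the stand.

Request:
arm_command --deltas '[{"dx": -0.03, "dy": 0.002, "dz": -0.01, "wx": 0, "wy": 0.19, "wz": 0}, {"dx": -0.06, "dy": 0.002, "dz": -0.02, "wx": 0, "wy": 0.38, "wz": 0}, {"dx": -0.09, "dy": 0.002, "dz": -0.03, "wx": 0, "wy": 0.57, "wz": 0}, {"dx": -0.12, "dy": 0.002, "dz": -0.04, "wx": 0, "wy": 0.76, "wz": 0}, {"dx": -0.147, "dy": 0.002, "dz": -0.05, "wx": 0, "wy": 0.95, "wz": 0}]'

```text
clock: 7.05
tool_pos: [0.5342, 0.0394, 0.3453]
eef_rot: [0.108, -0.699, 0.699, -0.107]
contact_force: [-0.0, 0.5, -0.2]
opening: 1.004
```

Run:
```python
from arc import *
plan((.536,.0462,.16,-1.336))
```

```text
clk 7.05 grasp [0.5339 0.0393 0.1983] jaw -1.266 down -1.0 F [-0.   0.5 -0.2] open 1.004
d [-0.0038  0.0383 -0.006 ] w [0.0002 0.0897 0.0022]
```

Request:
arm_command --deltas '[{"dx": -0.004, "dy": 0.02, "dz": -0.006, "wx": 0, "wy": 0.09, "wz": 0}, {"dx": -0.004, "dy": 0.038, "dz": -0.006, "wx": 0, "wy": 0.09, "wz": 0}, {"dx": -0.004, "dy": 0.038, "dz": -0.006, "wx": 0, "wy": 0.09, "wz": 0}, {"dx": -0.004, "dy": 0.038, "dz": -0.006, "wx": 0, "wy": 0.09, "wz": 0}, {"dx": -0.004, "dy": 0.038, "dz": -0.006, "wx": 0, "wy": 0.09, "wz": 0}]'

```text
clock: 7.55
tool_pos: [0.5368, 0.0446, 0.3083]
eef_rot: [0.084, -0.702, 0.702, -0.084]
contact_force: [-0.5, -1.2, 0.3]
opening: 1.0
```

Run:
```python
from arc import *
plan((.536,.0462,.16,-1.336))
w=r.get_calibration("wrist");np.save("w8.npy",w,allow_pickle=True)
cv2.imwrite("pics/w8.png",cv2.cvtColor(r.snapshot("wrist"),cv2.COLOR_RGB2BGR))
for a,b in [(12,16),(12,-16),(-12,-16),(-12,16)]:
    t=.2316;X=np.array([.536+a*.001*np.cos(t)-b*.001*np.sin(t),.0462+a*.001*np.sin(t)+b*.001*np.cos(t),.088]);print(proj(w,X))
```

```text
clk 7.55 grasp [0.5369 0.0446 0.1613] jaw -1.332 down -1.0 F [-0.5 -1.2  0.3] open 1.000
d [ 0.0004  0.0013 -0.0017] w [-0.0004  0.0048 -0.001 ]
[250.02756837 211.80468217]
[304.6636976  212.14669845]
[303.66033011 250.43616049]
[250.64160452 250.11768676]
```

View pics/w8.png

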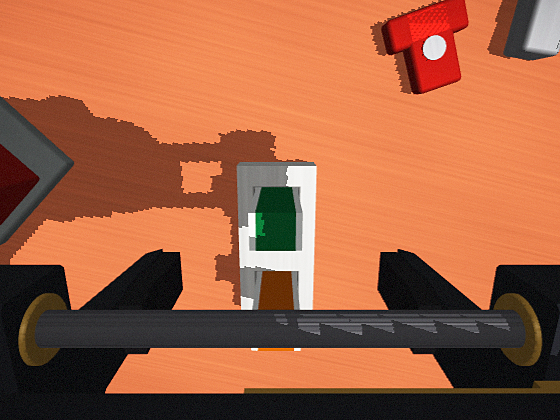

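Run:
```python
from arc import *
crop("pics/w8.png",225,150,335,290,5,"pics/w8c.png")
plan((.536,.0462,.064,-1.336))
```

```text
clk 7.60 grasp [0.537  0.0447 0.1613] jaw -1.332 down -1.0 F [-0.1  0.4  0.1] open 1.001
d [ 0.0006  0.0973 -0.0017] w [-0.0003  0.0049 -0.0015]
```

View pics/w8c.png

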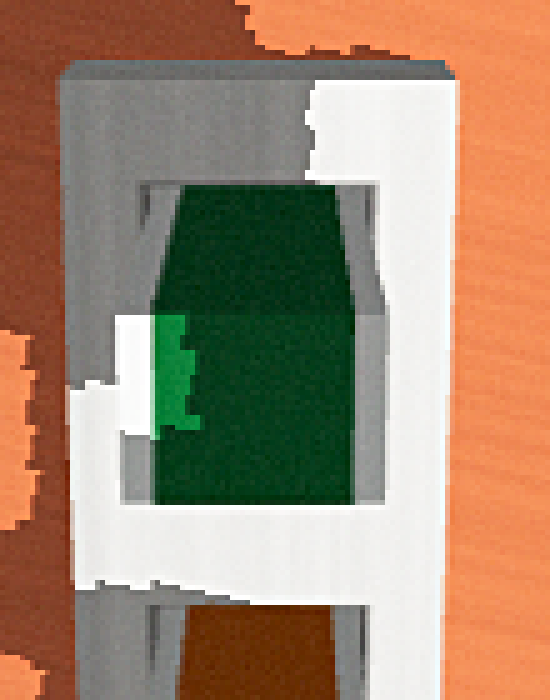

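The green block's top face spans (248–302, 213–251), within about 1 mm of prediction. Descending with the jaws across the frosted faces.

Request:
arm_command --deltas '[{"dx": 0.001, "dy": 0.025, "dz": -0.003, "wx": 0, "wy": 0.005, "wz": 0}, {"dx": 0.001, "dy": 0.05, "dz": -0.003, "wx": 0, "wy": 0.005, "wz": 0}, {"dx": 0.001, "dy": 0.075, "dz": -0.003, "wx": 0, "wy": 0.005, "wz": 0}, {"dx": 0.001, "dy": 0.097, "dz": -0.003, "wx": 0, "wy": 0.005, "wz": 0}, {"dx": 0.001, "dy": 0.097, "dz": -0.003, "wx": 0, "wy": 0.005, "wz": 0}]'

```text
clock: 8.1
tool_pos: [0.5343, 0.0477, 0.209]
eef_rot: [0.084, -0.702, 0.702, -0.082]
contact_force: [0.3, -0.2, -0.1]
opening: 1.002
```

Run:
```python
from arc import *
plan((.5357,.0472,.064,-1.336))
cv2.imwrite("pics/w9.png",cv2.cvtColor(r.snapshot("wrist"),cv2.COLOR_RGB2BGR))
```

```text
clk 8.10 grasp [0.5337 0.0476 0.062 ] jaw -1.336 down -1.0 F [ 0.3 -0.2 -0.1] open 1.002
d [-0.0013 -0.0021  0.0008] w [0.0005 0.0006 0.0046]
```

View pics/w9.png

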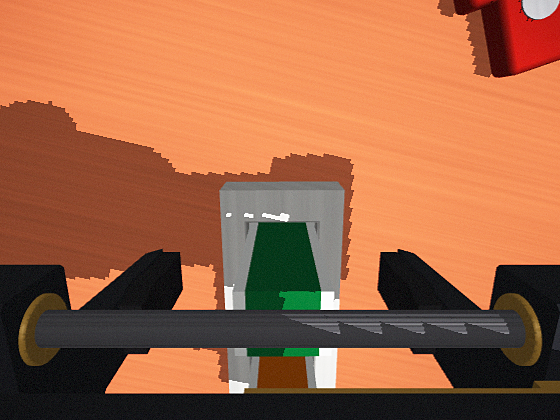

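Request:
arm_command --deltas '[{"dx": -0.001, "dy": -0.002, "dz": 0.001, "wx": 0, "wy": 0, "wz": 0}, {"dx": -0.001, "dy": -0.002, "dz": 0.001, "wx": 0, "wy": 0, "wz": 0}, {"dx": -0.001, "dy": -0.002, "dz": 0.001, "wx": 0, "wy": 0, "wz": 0}, {"dx": -0.001, "dy": -0.002, "dz": 0.001, "wx": 0, "wy": 0, "wz": 0}, {"dx": -0.001, "dy": -0.002, "dz": 0.001, "wx": 0, "wy": 0, "wz": 0}]'

```text
clock: 8.65
tool_pos: [0.5362, 0.0473, 0.2129]
eef_rot: [0.083, -0.702, 0.702, -0.083]
contact_force: [0.3, 0.1, -0.5]
opening: 1.001
```

Request:
arm_command --deltas '[{"dx": 0, "dy": 0, "dz": 0, "wx": 0, "wy": 0, "wz": 0}, {"dx": 0, "dy": 0, "dz": 0, "wx": 0, "wy": 0, "wz": 0}, {"dx": 0, "dy": 0, "dz": 0, "wx": 0, "wy": 0, "wz": 0}, {"dx": 0, "dy": 0, "dz": 0, "wx": 0, "wy": 0, "wz": 0}, {"dx": 0, "dy": 0, "dz": 0, "wx": 0, "wy": 0, "wz": 0}]' --claw -1 --grip_force 30

```text
clock: 9.15
tool_pos: [0.5362, 0.0473, 0.2125]
eef_rot: [0.083, -0.702, 0.702, -0.083]
contact_force: [0.1, 0.1, 0.3]
opening: 0.571
```

Request:
arm_command --deltas '[{"dx": 0, "dy": 0, "dz": 0, "wx": 0, "wy": 0, "wz": 0}, {"dx": 0, "dy": 0, "dz": 0, "wx": 0, "wy": 0, "wz": 0}, {"dx": 0, "dy": 0, "dz": 0, "wx": 0, "wy": 0, "wz": 0}, {"dx": 0, "dy": 0, "dz": 0, "wx": 0, "wy": 0, "wz": 0}, {"dx": 0, "dy": 0, "dz": 0, "wx": 0, "wy": 0, "wz": 0}]'

```text
clock: 9.65
tool_pos: [0.5362, 0.0473, 0.2125]
eef_rot: [0.083, -0.702, 0.702, -0.083]
contact_force: [-0.8, 0.7, 0.3]
opening: 0.358
```

Run:
```python
from arc import *
plan((.5357,.0472,.064,-1.336),(.536,.0465,.17,-1.336))
```

```text
clk 9.65 grasp [0.5362 0.0473 0.0655] jaw -1.335 down -1.0 F [-0.8  0.7  0.3] open 0.358
d [ 0.0005  0.0015 -0.    ] w [-0.0001  0.0006 -0.0001]
d [ 0.0003 -0.1045  0.0007] w [-0.0001  0.0006 -0.0001]
```

The jaws stopped at 31.5 mm, so the block is gripped. Lifting straight up.

Request:
arm_command --deltas '[{"dx": 0, "dy": -0.01, "dz": 0, "wx": 0, "wy": 0, "wz": 0}, {"dx": 0, "dy": -0.03, "dz": 0, "wx": 0, "wy": 0, "wz": 0}, {"dx": 0, "dy": -0.05, "dz": 0, "wx": 0, "wy": 0, "wz": 0}, {"dx": 0, "dy": -0.09, "dz": 0, "wx": 0, "wy": 0, "wz": 0}, {"dx": 0, "dy": -0.14, "dz": 0, "wx": 0, "wy": 0, "wz": 0}]'

```text
clock: 10.15
tool_pos: [0.5352, 0.0473, 0.353]
eef_rot: [0.085, -0.702, 0.702, -0.082]
contact_force: [1.1, 0.7, -0.9]
opening: 0.362
```

Run:
```python
from arc import *
plan((.5357,.0472,.20,-1.336))
w=r.get_calibration("wrist")
cv2.imwrite("pics/w10.png",cv2.cvtColor(r.snapshot("wrist"),cv2.COLOR_RGB2BGR))
cv2.imwrite("pics/s10.png",cv2.cvtColor(r.snapshot("scene"),cv2.COLOR_RGB2BGR))
```

```text
clk 10.15 grasp [0.5346 0.0472 0.206 ] jaw -1.335 down -1.0 F [ 1.1  0.7 -0.9] open 0.362
d [-0.0005  0.006   0.0002] w [0.0004 0.001  0.0051]
```

View pics/w10.png

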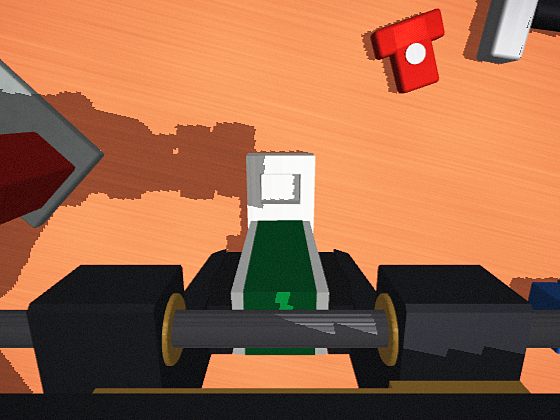

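View pics/s10.png

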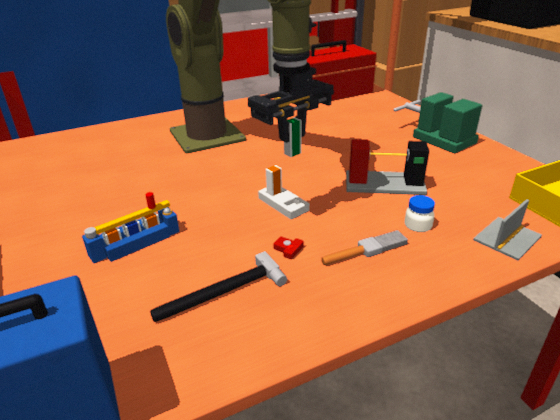

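The block is up in the fingers, with its frosted faces at the pads; in the scene view the bar is shut at (135,215) and the amber block is still in the stand. Next I'll check the beam position with a second view.

Run:
```python
from arc import *
crop("pics/scene0.png",335,130,435,200,7,"pics/s0c.png")
c=r.get_calibration("scene"); print([proj(c,(.5396+t*.54,.3235+t*.842,.09)).round(1) for t in(-.05,0,.05)])
t=r.get_calibration("top")
im=cv2.imread("pics/top0.png");hsv=cv2.cvtColor(im,cv2.COLOR_BGR2HSV)
m=cv2.inRange(hsv,(22,90,100),(35,255,255));k=np.zeros_like(m);k[215:260,105:155]=255;m&=k
ys,xs=np.nonzero(m);P=np.array([onz(t,x,y,.09)[:2] for x,y in zip(xs,ys)])
print(len(P),P.mean(0),cv2.fitLine(P.astype(np.float32),cv2.DIST_L2,0,.001,.001).ravel())
im=cv2.imread("pics/scene0.png");hsv=cv2.cvtColor(im,cv2.COLOR_BGR2HSV)
m=cv2.inRange(hsv,(20,120,100),(35,255,255));k=np.zeros_like(m);k[145:165,365:410]=255;m&=k
ys,xs=np.nonzero(m);P=np.array([onz(c,x,y,.09)[:2] for x,y in zip(xs,ys)])
print(len(P),xs.min(),xs.max(),P.mean(0),cv2.fitLine(P.astype(np.float32),cv2.DIST_L2,0,.001,.001).ravel())
```

```text
[array([367.7, 152.8]), array([387.4, 153.5]), array([407.2, 154.2])]
68 [0.54041016 0.32704572] [0.535399   0.84459925 0.54041016 0.3270457 ]
59 371 406 [0.54126824 0.32641022] [0.5087412  0.8609195  0.5412682  0.32641023]
```

View pics/s0c.png

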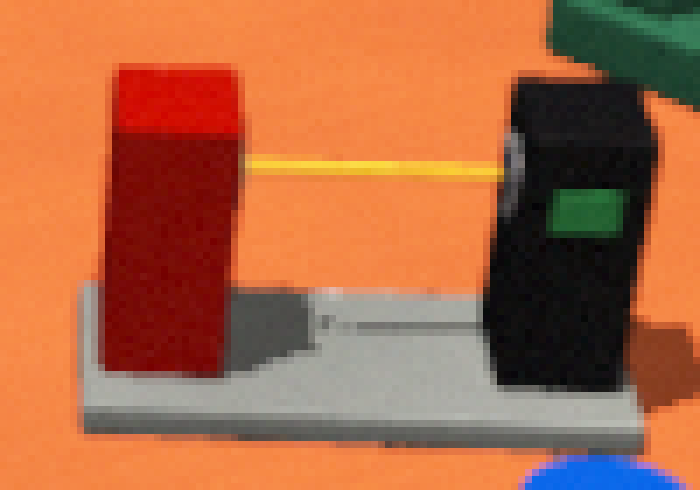

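Run:
```python
from arc import *
plan((.5377,.3228,.215,-.566))
```

```text
clk 10.25 grasp [0.5398 0.0476 0.2116] jaw -1.336 down -0.9999 F [ 0.2  0.4 -1.4] open 0.363
d [-0.0638 -0.0029 -0.268 ] w [-0.0074 -0.9803 -0.0141]
```

Request:
arm_command --deltas '[{"dx": -0.005, "dy": -0.003, "dz": -0.02, "wx": 0, "wy": -0.07, "wz": 0}, {"dx": -0.013, "dy": -0.003, "dz": -0.055, "wx": 0, "wy": -0.2, "wz": 0}, {"dx": -0.023, "dy": -0.003, "dz": -0.095, "wx": 0, "wy": -0.35, "wz": 0}, {"dx": -0.032, "dy": -0.003, "dz": -0.135, "wx": 0, "wy": -0.5, "wz": 0}, {"dx": -0.042, "dy": -0.003, "dz": -0.175, "wx": 0, "wy": -0.65, "wz": 0}]'

```text
clock: 10.75
tool_pos: [0.5355, 0.2286, 0.3551]
eef_rot: [0.26, -0.658, 0.658, -0.259]
contact_force: [-0.0, -1.5, -1.5]
opening: 0.359
```

Run:
```python
from arc import *
plan((.5377,.3228,.215,-.566))
```

```text
clk 10.75 grasp [0.5353 0.2285 0.2081] jaw -0.820 down -1.0 F [-0.  -1.5 -1.5] open 0.359
d [-0.0659 -0.0069 -0.0674] w [ 0.0004 -0.3236  0.0017]
```

Request:
arm_command --deltas '[{"dx": -0.025, "dy": -0.004, "dz": -0.025, "wx": 0, "wy": -0.12, "wz": 0}, {"dx": -0.045, "dy": -0.004, "dz": -0.045, "wx": 0, "wy": -0.22, "wz": 0}, {"dx": -0.06, "dy": -0.004, "dz": -0.061, "wx": 0, "wy": -0.29, "wz": 0}, {"dx": -0.066, "dy": -0.004, "dz": -0.067, "wx": 0, "wy": -0.324, "wz": 0}, {"dx": -0.066, "dy": -0.004, "dz": -0.067, "wx": 0, "wy": -0.324, "wz": 0}]'

```text
clock: 11.25
tool_pos: [0.5386, 0.322, 0.3589]
eef_rot: [-0.34, 0.62, -0.62, 0.339]
contact_force: [-0.2, -0.1, -1.3]
opening: 0.361
```

Request:
arm_command --deltas '[{"dx": 0, "dy": 0, "dz": 0, "wx": 0, "wy": 0, "wz": 0}, {"dx": 0, "dy": 0, "dz": 0, "wx": 0, "wy": 0, "wz": 0}, {"dx": 0, "dy": 0, "dz": 0, "wx": 0, "wy": 0, "wz": 0}, {"dx": 0, "dy": 0, "dz": 0, "wx": 0, "wy": 0, "wz": 0}, {"dx": 0, "dy": 0, "dz": 0, "wx": 0, "wy": 0, "wz": 0}]'

```text
clock: 11.75
tool_pos: [0.5393, 0.3208, 0.3596]
eef_rot: [0.339, -0.621, 0.621, -0.339]
contact_force: [-0.5, -0.5, -2.1]
opening: 0.364
```

Run:
```python
from arc import *
plan((.5377,.3228,.1075,-.566))
w=r.get_calibration("wrist")
print([proj(w,(.5377+t*.536,.3228+t*.844,.09)).round(1) for t in(-.047,0,.047)])
import itertools
u=np.array([.536,.844]);n=np.array([-.844,.536])
print([proj(w,(*(np.array([.5377,.3228])+a*u+b*n),.014)).round() for a,b in [(.103,.05),(.103,-.05),(-.103,.05),(-.103,-.05)]])
cv2.imwrite("pics/w11.png",cv2.cvtColor(r.snapshot("wrist"),cv2.COLOR_RGB2BGR))
```

```text
clk 11.75 grasp [0.5393 0.3208 0.2126] jaw -0.571 down -1.0 F [-0.5 -0.5 -2.1] open 0.364
d [-0.0008  0.105  -0.0024] w [-0.0003 -0.0066  0.0002]
[array([277.6, 267.8]), array([277.1, 208.3]), array([276.6, 142.8])]
[array([218.,  70.]), array([335.,  69.]), array([229., 287.]), array([328., 287.])]
```

View pics/w11.png

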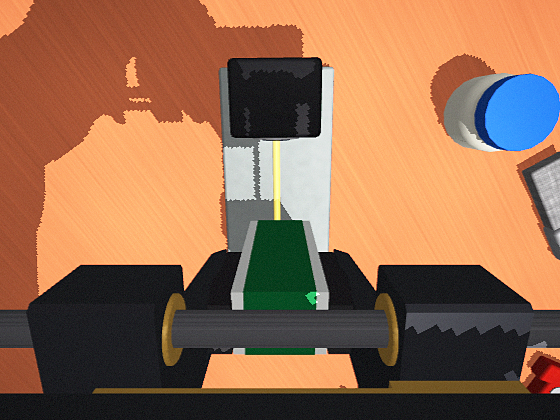

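In the wrist view the beam is at u=277 and the base corners at (219,68) and (334,68), all as predicted. Lowering into the gap.

Request:
arm_command --deltas '[{"dx": -0.001, "dy": 0, "dz": -0.002, "wx": 0, "wy": -0.007, "wz": 0}, {"dx": -0.001, "dy": 0.02, "dz": -0.002, "wx": 0, "wy": -0.007, "wz": 0}, {"dx": -0.001, "dy": 0.045, "dz": -0.002, "wx": 0, "wy": -0.007, "wz": 0}, {"dx": -0.001, "dy": 0.07, "dz": -0.002, "wx": 0, "wy": -0.007, "wz": 0}, {"dx": -0.001, "dy": 0.09, "dz": -0.002, "wx": 0, "wy": -0.007, "wz": 0}]'

```text
clock: 12.3
tool_pos: [0.5377, 0.3233, 0.2681]
eef_rot: [-0.341, 0.619, -0.619, 0.341]
contact_force: [0.2, -1.3, -0.9]
opening: 0.36
```

Run:
```python
from arc import *
plan((.5377,.3228,.1075,-.566))
```

```text
clk 12.30 grasp [0.5376 0.3232 0.1211] jaw -0.564 down -1.0 F [ 0.2 -1.3 -0.9] open 0.360
d [0.0004 0.0136 0.0003] w [0.0006 0.002  0.001 ]
```

Request:
arm_command --deltas '[{"dx": 0, "dy": 0.007, "dz": 0, "wx": 0, "wy": 0, "wz": 0}, {"dx": 0, "dy": 0.014, "dz": 0, "wx": 0, "wy": 0, "wz": 0}, {"dx": 0, "dy": 0.014, "dz": 0, "wx": 0, "wy": 0, "wz": 0}, {"dx": 0, "dy": 0.014, "dz": 0, "wx": 0, "wy": 0, "wz": 0}, {"dx": 0, "dy": 0.014, "dz": 0, "wx": 0, "wy": 0, "wz": 0}]'

```text
clock: 12.8
tool_pos: [0.5384, 0.3234, 0.2565]
eef_rot: [-0.34, 0.62, -0.62, 0.341]
contact_force: [0.2, 0.4, -2.3]
opening: 0.36
```

Request:
arm_command --deltas '[{"dx": 0, "dy": 0, "dz": 0, "wx": 0, "wy": 0, "wz": 0}, {"dx": 0, "dy": 0, "dz": 0, "wx": 0, "wy": 0, "wz": 0}, {"dx": 0, "dy": 0, "dz": 0, "wx": 0, "wy": 0, "wz": 0}, {"dx": 0, "dy": 0, "dz": 0, "wx": 0, "wy": 0, "wz": 0}, {"dx": 0, "dy": 0, "dz": 0, "wx": 0, "wy": 0, "wz": 0}]'

```text
clock: 13.3
tool_pos: [0.538, 0.3232, 0.2555]
eef_rot: [0.341, -0.62, 0.62, -0.341]
contact_force: [-0.9, 0.7, -1.5]
opening: 0.359
```

Run:
```python
from arc import *
plan((.5377,.3228,.1075,-.566))
w=r.get_calibration("wrist")
for n in("wrist","scene","top"): cv2.imwrite(f"pics/{n}12.png",cv2.cvtColor(r.snapshot(n),cv2.COLOR_RGB2BGR))
crop("pics/scene12.png",335,90,435,200,5,"pics/s12c.png")
crop("pics/top12.png",360,180,460,280,6,"pics/t12c.png")
c=r.get_calibration("scene"); print("pred block corners in scene crop x5")
u=np.array([.536,.844]);n=np.array([-.844,.536])
for z in(.05,.13):
  for a,b in [(.012,.016),(.012,-.016),(-.012,.016),(-.012,-.016)]:
    print(z,a,b,((proj(c,(*(np.array([.5377,.3228])+a*u+b*n),z))-[335,90]+.5)*5).round())
```

```text
clk 13.30 grasp [0.538  0.3232 0.1085] jaw -0.565 down -1.0 F [-0.9  0.7 -1.5] open 0.359
d [ 0.0005  0.001  -0.0001] w [-0.0001  0.0013  0.0001]
pred block corners in scene crop x5
0.05 0.012 0.016 [274. 374.]
0.05 0.012 -0.016 [279. 402.]
0.05 -0.012 0.016 [228. 372.]
0.05 -0.012 -0.016 [232. 401.]
0.13 0.012 0.016 [291. 235.]
0.13 0.012 -0.016 [296. 262.]
0.13 -0.012 0.016 [243. 234.]
0.13 -0.012 -0.016 [248. 260.]
```

View pics/s12c.png

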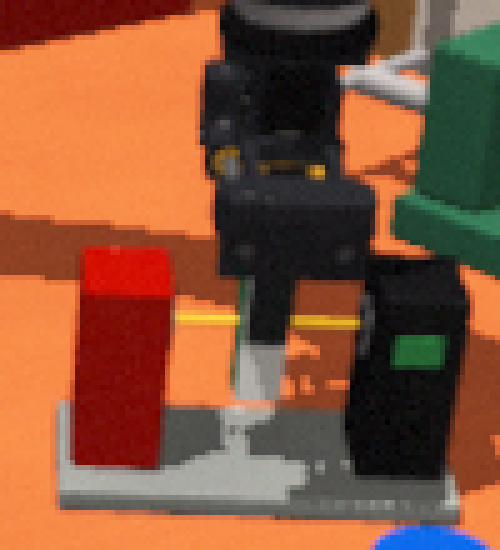

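View pics/wrist12.png

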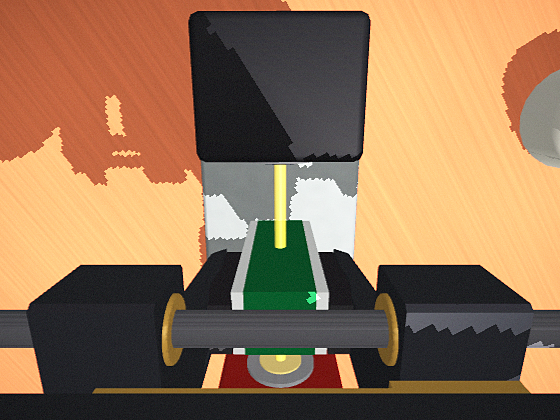

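View pics/t12c.png

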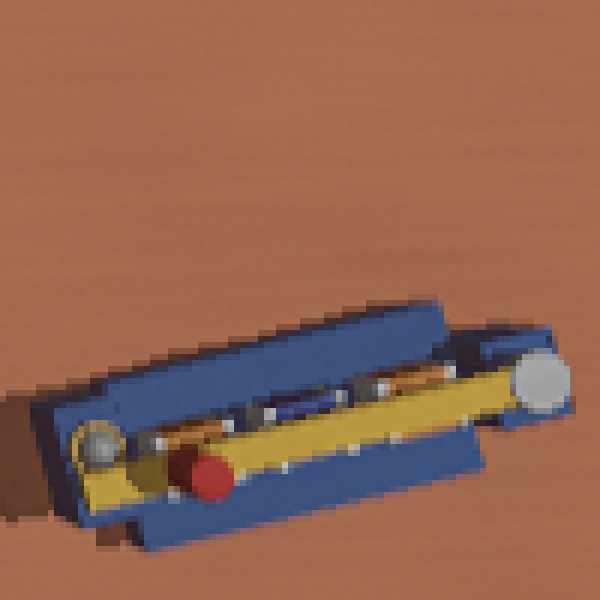

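Run:
```python
from arc import *
c=r.get_calibration("top");P=lambda x,y,z:onz(c,360+x/6-.5,180+y/6-.5,z)
e=(P(212,478,.106)-P(540,380,.072));print(np.arctan2(e[1],e[0]),np.linalg.norm(e[:2]))
e=(P(86,492,.07)-P(540,380,.072));print(np.arctan2(e[1],e[0]))
plan((.5377,.3228,.1075,-.566)); print(np.abs(r.get_state()["qd"]).max())
```

```text
1.7982568318821448 0.1397610210301027
1.7920490728165812
clk 13.45 grasp [0.538  0.3232 0.1084] jaw -0.565 down -1.0 F [-0.4  0.3 -1.1] open 0.359
d [ 0.0005  0.0009 -0.0001] w [-0.0001  0.0014  0.0001]
0.0020892331067959196
```

Run:
```python
from plant import r
print(r.finish_job())
```

```text
the job is handed in; nothing more can be done
None
```

I shut the keeper bar, then took the green block out of the stand by its frosted faces. I handed the job in at 13.5 s with the block still held in the tester's light path; `finish_job` gives no verdict.

**Keeper bar:** I pushed it by the knob until it stopped moving at about 7 N. In the last top view it lies at about 1.795 rad against the tray axis at 1.79, so it looks shut within what I can measure. My first estimate of the shut angle, 1.71, was wrong because I took it from the detent ball, which sits off the tray's axis. I corrected it from the tray edges and the spares before the final push.

**Green block:**
- **Grip:** the jaws stopped at about 31.6 mm for the 32 mm width, with a 30 N grip setting.
- **Position:** the grasp point is about 0.5 mm from my estimate of mid-beam and about 1 mm high. The yaw error is about 0.001 rad.
- **View checks:** the wrist view shows the beam meeting the polished face in the middle, and the scene view shows the block's lower edge within a pixel of prediction. The block is clear of the tester in both.
- **Stillness:** joint speeds were about 0.002 rad/s at the last check.

**Beam position:** the base corners and the beam itself disagreed by a few millimetres, about 5 mm along the beam and 2.5 mm sideways. I used the beam line, which the top, scene and wrist views agreed on.

**Everything else:** the amber block was still in the stand when I last looked at it, and the spares are still in the tray. I did not measure the brush, hammer, jar or magnet again; the arm did not go near them.

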